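Set a stand leg to its length mark and close the cam lever, keep holding

ROBOT

A 6-joint arm with a two-finger parallel gripper is mounted at the origin on a cart in front of the work surface, level with it; the furniture and walls round the work are solid. World frame = base frame: x ahead of the robot, y to its left, z up, the work surface at z = 0. Lengths are in mm, angles in rad, forces in N, time in s.
With the tool pointing down it reaches from about 325 to 850 mm from the base axis. Payload 15.5 kg.
Tool frame: the origin (TCP) lies between the finger pads; the fingertips stand 25 mm ahead of it and the grasp point (between the pads) lies 6 mm ahead of it; z points along the fingers, y is the direction in which the jaws open and shut (so a half turn about z gives the same grasp; the last joint's range is limited). The gripper opens to 91 mm and grips with 3 to 60 N. Pads are 32 mm wide; open, the fingers measure 118 mm over their backs; the gripper's body (76 mm by 178 mm) begins 60 mm behind the grasp point.
Start: joints at [-1.359, 0.494, 1.345, -0, 1.302, -0.096], TCP at [188.757, -595.817, 238.915] pointing down, gripper open.
Joint ranges: [-2.91, 2.91], [-0.82, 2.16], [0.22, 2.67], [-1.22, 4.37], [0.12, 2.79], [-3.08, 3.08]. Speed limits (rad/s): [1.89, 1.89, 2.57, 3.01, 3.01, 3.01].

INTERFACE

Orientations are given as a unit quaternion [x, y, z, w].
In Python, from cell import robot, optics gives the robot as it stands. The module is installed in compiled form; this text tells all that it offers.
- The arm moves only by the tool arm_command, never from a script. Its argument "motion" is a list of rows, each a list of 2 entries, a list of its own where there are three numbers: the shift along the world's x, y, z in cm, then the turn, a rotation vector about the world's x, y, z in degrees. A call has 1 to 5 rows; each row is the pose to reach, as a shift and turn from the pose commanded when the call began; what a row does not reach only later rows make up. A row lasts 1/12 s, in which the tool goes at most 41.7 mm and 7.16 degrees, less where a joint would pass 70% of its speed; a pose out of reach is approached as far as the arm can. A call with a gripper value outside its range is refused whole. "jaw" is the gripper's target within -1 to 1 (shut at 1, half-way at 0, fully open at -1), set as the call begins (left out, the last holds). The fingers move at their own pace and stop on an object; "grip_force" is the grip in N (left out, the last holds). Time passes only in rows, so rows that repeat a pose let the fingers close. It gives the time, the measured TCP pose, the force and the opening at its end, in the units of the state.
- robot.sense(): the state, without advancing time (a new reading comes with each control period).
- optics.grab_frame(name): name is "scene" or "top" or "wrist"; returns a dict with "img" (480x640x3 uint8, red, green, blue), "z_map" (480x640 float32, mm along the optical axis (not along the pixel's ray), 0 where there is no reading), "intrinsics" (3x3 intrinsics, pixels), "rvec" (rotation vector, rad) and "tvec" (3), from world to camera coordinates, as OpenCV has them. Camera axes: x right, y down, z forward; pixel columns grow to the right and rows downward; lengths in mm; the calibration is good to about 2 mm. A picture is of the moment at which its call begins.
- robot.hand_in(): hands the job in, once; it reports no verdict.
The state is a dict: "clock": time; "joints": joint angles; "joint_velocities": joint speeds; "effort": joint torques, N m; "tool_pos": TCP position; "ee_rot": TCP orientation; "ft_force": force on the tool from outside, world axes, zero at the start; "moment": the same for the moment, N m; "opening": opening from 0.0 (shut) to 1.0 (fully open).
Only numpy, scipy, OpenCV 4.12 (cv2) and the standard library are available. Lean on these libraries where they do the work, as an engineer would, in place of code of your own. Each camera call takes 0.05 s, during which the arm holds its last target. There are 200 camera calls.

TASK

Take the grey cam lever that stands on the spring-loaded sliding leg and pull the leg out of its tube until the leg's pointer blade lines up with the upright index pin on the scale. Hold it there and turn the lever clockwise until it is fully closed, without letting the leg creep off the mark, shifting the index or knocking the tools lying beside the bed. Do not let go: finish while still gripping the lever, closed and with the leg on its mark, so that I can tighten the lock screw.

Things in the scene. Friction and masses are not known exactly. Their poses are not given: they have to be found in the camera images.
- bed: Fixed bed: aluminium plate 105 x 345 x 8 mm with a black tube (26 mm thick, axis 33 mm above the bench) in two grey saddles. Origin on the bench top below the tube's mouth. The leg slides out along its -y axis; the tube runs to +y; the steel scale with the index is on its -x side. Nothing on it but the lever is higher than 55 mm. Place and yaw vary.
- leg (a joint): How far the leg is pulled out (m): 0 = home, at which it starts, up to 0.12. A spring draws it back home with 2 to 6 N, so it must be held; its black end block (36 x 40 mm, top at 50 mm) carries the cam lever and a pointer blade.
- mark (a joint): Position of the index on the scale (m, 0.045 to 0.105, differs every time). It has the same zero and direction as joint leg: the leg is on its mark when both are equal. Held by friction only, leave it alone.
- lever (a joint): Turn of the cam lever (rad): 0 = open, about crosswise to the leg, tail away from the scale; 1.3 = fully closed against its stop, in line with the leg, tail pointing away from the tube. Closes clockwise seen from above. Starts at 0 to 0.25; stiff (0.06 N m), stays where left, does not lock the leg by itself.
- lever_grip (a point): Grip point on the lever's turning axis, 77 mm above the bench, in an upright grey fin 12 mm thick, 56 long, 58 to 92 above the bench (hub below ends at 60); a tail with top at 73 runs to 70 from the axis. Site y runs along the fin (-y to the tail), x across it; at lever 0 it is the bed's frame turned +1.3 rad about z, at 1.3 parallel to it. Gripped here, the hand pulls the leg and turns the lever.
- leg_pointer (a point): Tip of the steel pointer blade (4 mm thick) that sticks out of the leg's end block to the -x side of the bed, 38 mm from the leg's axis, 21 mm above the bench.
- mark_tip (a point): Top of the index, a dark upright pin 4 mm square on a small saddle (16 x 12 mm) on the scale, 46 mm from the leg's axis on the -x side, 32 mm above the bench. The leg is on its mark when the pointer blade points at this pin, both at the same place along the bed's y.
- test_jig: Solid fixed equipment, not part of the job: red-brown test jig on the left, never moves. Origin on the bench; it fills x -0.115 to +0.13, y -0.185 to +0.185 of its own frame and is about 0.4 m high with its lever: a hand that starts to the left must draw in towards the robot to pass it. Behind the bed, beyond world x = 0.67, stand a white shelf post and a shelf.
- screwdriver: Bystander: screwdriver with yellow handle, 160 mm long, 27 mm high, lying on the bench on the +x side of the bed.
- cutters: Bystander: side cutters with red handles, 127 mm long, 12 mm high, lying on the +x side of the bed beside the sliding leg.
- marker: Bystander: white marker pen with black cap, 135 mm long, 18 mm high, lying near the front edge of the bench.

How it is judged:
By the outcome, as a careful person would: the job done as asked, in the order asked, and still so for the second after the job is handed in, while the arm keeps its last pose, push and grip.
It also fails if it takes over 40 s, if anything falls off the work surface, if the arm or the gripper's body presses on something with over 40 N, if the wrist force passes 120 N, or if a joint passes its speed limit or range.

## Working session

There is one attempt and no reset: what is moved stays moved. The work goes in short steps, Python scripts to look and compute and a tool call to move; the robot and the scene stay as the last step left them, time stands still between calls to the robot, and variables do not carry over. Pictures are saved under pics/ and viewed, about 8 in all and at most 12, crops included, and the job is handed in when it is done.

Besides the shell and the picture viewer there is one more tool, called after "Emit:" by a JSON object that holds its "op" and its "data", one argument or row to a line. arm_command: Moves the arm, as the interface text tells. Its arguments: {"type":"object","properties":{"motion":{"type":"array","items":{"type":"array"}},"jaw":{"type":"number"},"grip_force":{"type":"number"}},"required":["motion"]}

```bash
mkdir -p pics
cat > h.py <<'E'
import numpy as np, cv2
from cell import robot, optics
def cam(n):
    f=optics.grab_frame(n); R=cv2.Rodrigues(np.array(f['rvec'],float))[0]; return f,R,np.array(f['tvec'],float).ravel(),np.array(f['intrinsics'])
def save(f,p): cv2.imwrite(p,f['img'][:,:,::-1])
def ray(c,u,v,z):
    f,R,t,K=c; d=R.T@np.linalg.inv(K)@np.array([u,v,1.]); o=-R.T@t; return o+d*(z-o[2])/d[2]
def pt(c,u,v):
    f,R,t,K=c; Z=float(f['z_map'][int(v),int(u)]); return R.T@(np.linalg.inv(K)@np.array([u,v,1.])*Z-t)
def cloud(c):
    f,R,t,K=c; v,u=np.mgrid[:480,:640]; Z=f['z_map']; P=np.stack([u,v,np.ones_like(u)],-1)@np.linalg.inv(K).T*Z[...,None]; return (P-t)@R
E
python3 - <<'E'
from h import *
import pickle
for n in('top','scene'):
    c=cam(n); save(c[0],f'pics/{n}0.png'); pickle.dump(c,open(n+'0.pkl','wb'))
    print(n,-c[1].T@c[2], c[1][2])
print(robot.sense())
E
```

```text
top [ 343.78129882  141.74822387 1160.48164235] [ 0.15984159 -0.02164593 -0.98690533]
scene [ 48.34474108 641.15761648 965.93001508] [ 0.43435046 -0.46451246 -0.77173043]
{'clock': 0.1, 'joints': array([-1.35948732e+00,  4.94128130e-01,  1.34607273e+00, -1.53786419e-05,
        1.30250995e+00, -9.55012890e-02]), 'joint_velocities': array([ 0.00104368, -0.00087636, -0.00200102,  0.00020266, -0.00282389,
       -0.0008849 ]), 'effort': array([ 1.27319679e-03, -8.80241346e+01, -3.82543445e+01,  7.08067487e-02,
        4.81726066e-02, -1.53185198e-05]), 'tool_pos': array([ 188.69199092, -595.49837949,  238.39226941]), 'ee_rot': array([ 9.88256021e-01,  1.52806166e-01, -3.97552999e-05, -5.57710810e-04]), 'ft_force': array([-0.66342197,  0.0397451 ,  0.11281532]), 'moment': array([-0.02215809,  0.01995707,  0.00239607]), 'opening': 0.9966569407143446}
```

View pics/top0.png

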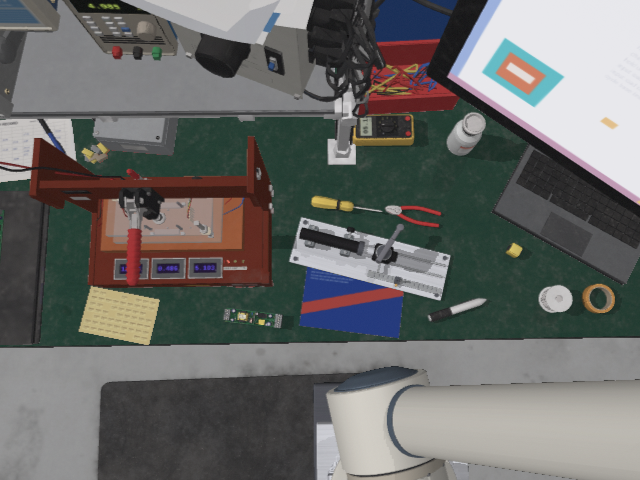

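View pics/scene0.png

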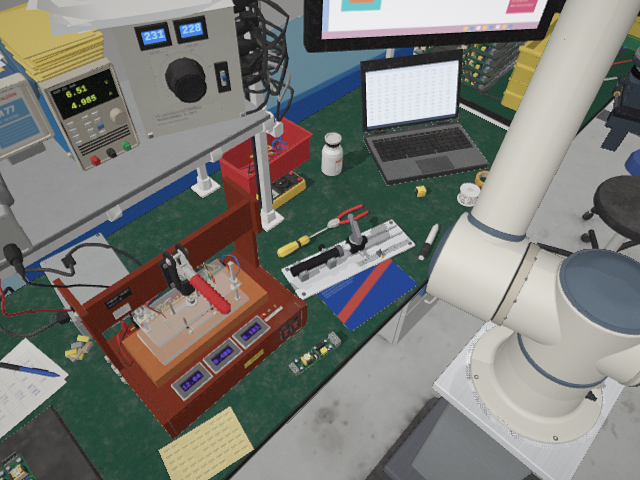

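The top view shows the bed at about (370,257), with its tube to the left (+y), the scale on the robot side and the lever at about (388,243). The screwdriver and cutters lie above it at about (330–440,210). Next I'll zoom in and measure.

Run:
```python
from h import *
import pickle
c=pickle.load(open('top0.pkl','rb')); img=c[0]['img']
cv2.imwrite('pics/crop1.png',cv2.resize(img[195:310,280:460],None,fx=4.4,fy=4.4,interpolation=cv2.INTER_CUBIC)[:,:,::-1])
# plate: grey/white region at z~8
P=cloud(c); m=((P[...,2]>3)&(P[...,2]<13)&(img.min(-1)>140)).astype(np.uint8); m[:200]=0;m[310:]=0;m[:,:280]=0;m[:,460:]=0
m=cv2.morphologyEx(m,cv2.MORPH_CLOSE,np.ones((9,9)))
k=max(cv2.findContours(m,0,1)[0],key=cv2.contourArea)
w=np.array([ray(c,*p[0],8)[:2] for p in k],np.float32)
r=cv2.minAreaRect(w); print(r, cv2.boxPoints(r))
h=(P[...,2]>64)&(P[...,2]<110); h[:200]=0;h[310:]=0;h[:,:290]=0;h[:,450:]=0
v,u=np.nonzero(h); print(len(u),P[h].round(0)[::4])
```

```text
((500.84234619140625, 35.973663330078125), (343.56365966796875, 103.61738586425781), 74.66912078857422) [[ 405.45938 -115.99748]
 [ 505.38956 -143.39317]
 [ 596.22534  187.94481]
 [ 496.29514  215.3405 ]]
259 [[564. -20.  73.]
 [564. -29.  71.]
 [562. -24.  73.]
 [560. -18.  71.]
 [559. -26.  76.]
 [557. -19.  76.]
 [558. -28.  73.]
 [555. -21.  76.]
 [555. -30.  75.]
 [553. -22.  73.]
 [553. -30.  75.]
 [551. -22.  73.]
 [549. -13.  74.]
 [549. -21.  75.]
 [547. -15.  73.]
 [545. -11.  72.]
 [545. -19.  73.]
 [542. -15.  73.]
 [540.  -8.  75.]
 [540. -17.  74.]
 [538. -13.  74.]
 [536.  -9.  72.]
 [531.   1.  93.]
 [534. -11.  72.]
 [529.  -2.  91.]
 [527.   2.  89.]
 [526.  -6.  93.]
 [525.   0.  90.]
 [525.  -8.  91.]
 [522.   1.  93.]
 [520.   5.  96.]
 [520.  -3.  94.]
 [518.   5.  91.]
 [519.  -4.  90.]
 [516.   5.  94.]
 [514.  11.  91.]
 [514.   3.  93.]
 [513.  13.  89.]
 [512.   6.  95.]
 [510.  16.  92.]
 [510.   7.  93.]
 [508.  14.  93.]
 [508.   5.  91.]
 [506.  14.  91.]
 [506.   6.  93.]
 [504.  14.  93.]
 [502.  20.  91.]
 [502.  12.  92.]
 [500.  20.  90.]
 [499.  12.  93.]
 [498.  20.  90.]
 [498.  12.  92.]
 [495.  21.  98.]
 [495.  12.  93.]
 [493.  20.  92.]
 [491.  29.  92.]
 [491.  21.  93.]
 [489.  27.  97.]
 [489.  19.  93.]
 [487.  27.  90.]
 [487.  18.  92.]
 [485.  25.  91.]
 [485.  28.  80.]
 [483.  21.  91.]
 [482.  22.  85.]]
```

View pics/crop1.png

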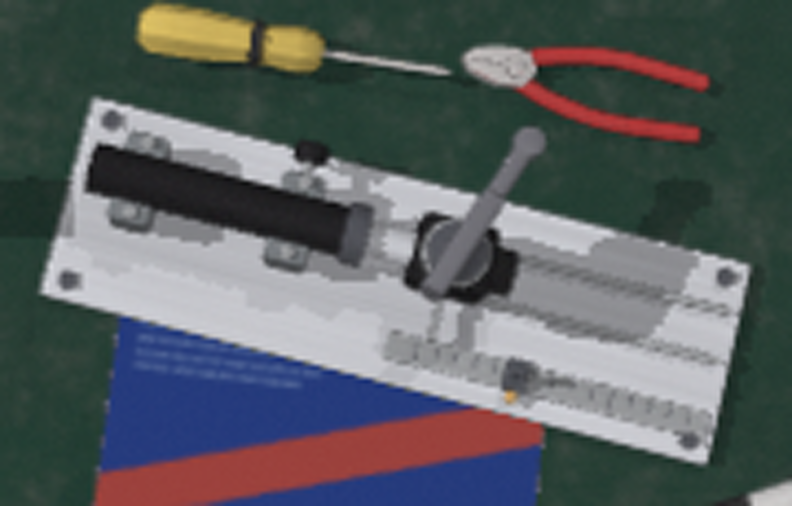

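The crop shows:
- **Fin:** centre at about (455,250).
- **Pointer:** at about (435,320), on the home side.
- **Index saddle:** at about (518,377).

From the depth data, the bed yaw is about -15.3°, the fin centre about (507,10) and the lever nearly open. The jaw needs a turn of about +131° to keep joint 6 in range. I'm setting out now.

Emit:
{"op": "arm_command", "data": {
  "motion": [
    [[1.6,3.0,0],[0,0,6.5]],
    [[3.2,6.0,0],[0,0,13]],
    [[4.8,9.0,0],[0,0,19.5]],
    [[6.4,12.0,0],[0,0,26]],
    [[8.0,15.0,0],[0,0,32.5]]
  ],
  "jaw": -1
}}

```text
clock: 0.52
tool_pos: [269.1, -444.2, 238.7]
ee_rot: [0.905, 0.426, 0.0, -0.0]
ft_force: [1.3, -0.4, 0.4]
opening: 0.998
```

Emit:
{"op": "arm_command", "data": {
  "motion": [
    [[1.6,3.0,0],[0,0,6.5]],
    [[3.2,6.0,0],[0,0,13]],
    [[4.8,9.0,0],[0,0,19.5]],
    [[6.4,12.0,0],[0,0,26]],
    [[8.0,15.0,0],[0,0,32.5]]
  ]
}}

```text
clock: 0.93
tool_pos: [349.1, -294.2, 238.8]
ee_rot: [0.75, 0.662, 0.0, -0.0]
ft_force: [1.5, 0.3, -0.7]
opening: 1.0
```

Emit:
{"op": "arm_command", "data": {
  "motion": [
    [[1.6,3.0,0],[0,0,6.5]],
    [[3.2,6.0,0],[0,0,13]],
    [[4.8,9.0,0],[0,0,19.5]],
    [[6.4,12.0,0],[0,0,26]],
    [[8.0,15.0,0],[0,0,32.5]]
  ]
}}

```text
clock: 1.35
tool_pos: [429.1, -144.2, 238.9]
ee_rot: [0.534, 0.845, -0.0, -0.0]
ft_force: [0.9, -0.9, -0.0]
opening: 1.002
```

Emit:
{"op": "arm_command", "data": {
  "motion": [
    [[1.6,3.0,0],[0,0,6.5]],
    [[3.2,6.0,0],[0,0,13]],
    [[4.8,9.0,0],[0,0,19.5]],
    [[6.4,12.0,0],[0,0,26]],
    [[7.8,15.5,0],[0,0,33]]
  ]
}}

```text
clock: 1.77
tool_pos: [507.4, 10.5, 238.8]
ee_rot: [0.272, 0.962, -0.0, 0.0]
ft_force: [0.7, -0.5, -0.2]
opening: 0.996
```

Run:
```python
from h import *
import pickle
c=cam('wrist'); save(c[0],'pics/w1.png'); pickle.dump(c,open('w1.pkl','wb'))
print(robot.sense()['joints'],-c[1].T@c[2], c[1])
P=cloud(c); h=(P[...,2]>85)&(P[...,2]<97)&(abs(P[...,0]-507)<45)&(abs(P[...,1]-10)<45)
v,u=np.nonzero(h); print(len(u)); 
if len(u)>20: print(cv2.minAreaRect(P[h][:,:2].astype(np.float32)), P[h][:,2].mean())
```

```text
[-0.08764074  0.3314364   1.62684342  0.00234702  1.18223705 -1.11979524] [452.5216296   43.03569637 385.20457148] [[ 5.25496965e-01  8.50795468e-01  1.01556289e-04]
 [ 8.26922518e-01 -5.10779820e-01  2.35166164e-01]
 [ 2.00130180e-01 -1.23495127e-01 -9.71955176e-01]]
883
((509.312744140625, 9.374931335449219), (12.012928009033203, 55.99278259277344), 55.42021942138672) 92.1542699115644
```

View pics/w1.png

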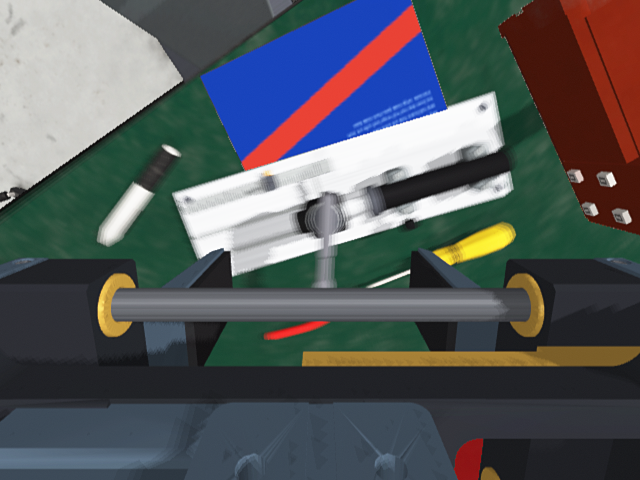

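The wrist view, slightly blurred by motion, shows the lever between the fingers at about (322,215), the pointer at about (325,178) and the index at about (268,180). Depth gives the fin centre at (509.3,9.4) and the jaw yaw at 55.4°. I'll correct for that, settle and measure the pointer and pin.

Emit:
{"op": "arm_command", "data": {
  "motion": [
    [[0.2,-0.1,0],[0,0,-3]],
    [[0.2,-0.1,-2],[0,0,-3]],
    [[0.2,-0.1,-2],[0,0,-3]],
    [[0.2,-0.1,-2],[0,0,-3]]
  ]
}}

```text
clock: 2.15
tool_pos: [508.0, 8.2, 218.4]
ee_rot: [0.3, 0.954, -0.0, -0.001]
ft_force: [-0.1, -0.4, 0.3]
opening: 0.997
```

Run:
```python
from h import *
import pickle
c=cam('wrist'); pickle.dump(c,open('w2.pkl','wb')); save(c[0],'pics/w2full.png')
s=robot.sense(); print(s['tool_pos'],s['ee_rot'])
P=cloud(c); h=(P[...,2]>85)&(P[...,2]<97)&(abs(P[...,0]-507)<45)&(abs(P[...,1]-10)<45)
print(cv2.minAreaRect(P[h][:,:2].astype(np.float32)))
img=c[0]['img']
cv2.imwrite('pics/w2.png',cv2.resize(img[80:280,160:410],None,fx=3,fy=3,interpolation=cv2.INTER_CUBIC)[:,:,::-1])
```

```text
[508.45024869   8.08598275 219.01193189] [ 3.00023563e-01  9.53931638e-01 -1.12339120e-04 -5.29013382e-04]
((508.6123352050781, 9.709111213684082), (11.441341400146484, 54.80412673950195), 55.37028121948242)
```

View pics/w2.png

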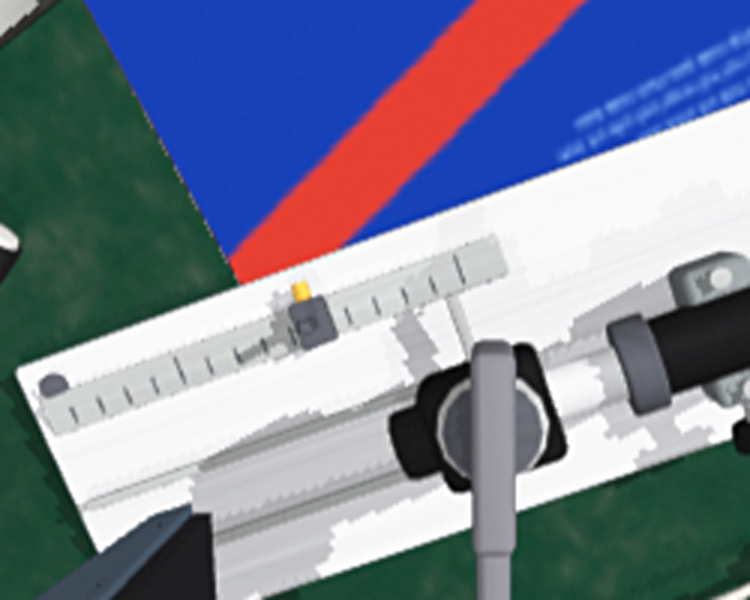

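The sharp view (crop ×3) shows the pointer tip at (455,297) and the index saddle centred at (313,322), with the pin in it at about (307,323). The graduations run alongside.

Run:
```python
from h import *
import pickle
c=pickle.load(open('w2.pkl','rb')); t=pickle.load(open('top0.pkl','rb'))
q=lambda u,v,z:ray(c,160+u/3-.33,80+v/3-.33,z)
y=np.array([.2644,.9644]); x=np.array([.9644,-.2644]); o=np.array([508.6,9.6])
for n,u,v,z in(('tip',455,297,21),('blade2',468,343,21),('pin32',307,323,32),('pin32b',313,322,32),('sad18',313,322,18),('platecorner',17,370,8)):
    p=q(u,v,z)[:2]; print(n,p.round(1),'bedx',((p-o)@x).round(1),'bedy',((p-o)@y).round(1))
p=q(455,297,21)
f=c[0]; G=f['img']; P=cloud(c)
# height profile around the index
for v in range(176,202,2): print(v,[ (int(P[v,u,2]),int(G[v,u].mean())) for u in range(252,276,2)])
# plate edges yaw
img=f['img'];m=((img.min(-1)>150)&(abs(P[...,2]-8)<5)).astype(np.uint8)
g=t[0]['img']
for u,v in((280+518/4.4,195+377/4.4),): print('top idx',[(z,((ray(t,u,v,z)[:2]-o)@y).round(1)) for z in(18,32)])
print('top ptr',((ray(t,280+432/4.4,195+340/4.4,21)[:2]-o)@np.c_[x,y]).round(1))
crop=img[165:215,235:325]; cv2.imwrite('pics/w2z.png',cv2.resize(crop,None,fx=8,fy=8,interpolation=cv2.INTER_NEAREST)[:,:,::-1])
```

```text
tip [472.5  20.8] bedx -37.8 bedy 1.2
blade2 [487.   15.7] bedx -22.4 bedy 0.1
pin32 [451.9 -21.3] bedx -46.5 bedy -44.8
pin32b [452.7 -19.5] bedx -46.2 bedy -42.9
sad18 [452.6 -22.2] bedx -45.6 bedy -45.5
platecorner [ 407.7 -116.5] bedx -63.9 bedy -148.3
176 [(9, 239), (9, 252), (8, 240), (17, 155), (16, 189), (15, 185), (8, 251), (9, 250), (9, 249), (9, 253), (8, 239), (11, 214)]
178 [(7, 200), (8, 210), (10, 209), (16, 145), (18, 184), (16, 181), (8, 245), (16, 157), (7, 215), (11, 211), (10, 217), (11, 217)]
180 [(8, 206), (9, 216), (8, 197), (9, 146), (17, 120), (18, 99), (17, 103), (16, 106), (12, 132), (12, 220), (11, 213), (11, 213)]
182 [(8, 192), (7, 188), (17, 116), (17, 103), (17, 106), (17, 100), (16, 100), (18, 111), (16, 94), (10, 219), (12, 216), (11, 203)]
184 [(10, 150), (11, 151), (16, 107), (18, 105), (17, 107), (17, 101), (16, 98), (16, 112), (17, 106), (12, 189), (11, 223), (10, 217)]
186 [(11, 154), (11, 153), (11, 149), (18, 102), (17, 99), (20, 82), (22, 79), (16, 109), (17, 111), (14, 107), (11, 217), (12, 214)]
188 [(11, 148), (12, 152), (11, 142), (16, 90
[... 257 characters left out ...]
46), (11, 134), (16, 102), (18, 105), (17, 109), (17, 107), (16, 104), (17, 104), (16, 161), (8, 254)]
194 [(11, 171), (11, 172), (10, 143), (12, 91), (17, 103), (17, 104), (17, 102), (18, 108), (17, 166), (9, 236), (9, 254), (9, 249)]
196 [(12, 210), (12, 214), (12, 148), (11, 152), (9, 173), (17, 123), (17, 212), (9, 255), (8, 253), (8, 250), (9, 249), (8, 249)]
198 [(11, 199), (11, 187), (8, 221), (7, 208), (7, 226), (9, 255), (9, 252), (7, 249), (8, 249), (8, 250), (10, 249), (8, 248)]
200 [(9, 208), (8, 242), (8, 251), (7, 244), (8, 250), (8, 250), (9, 250), (8, 249), (9, 249), (8, 247), (8, 247), (9, 247)]
top idx [(18, np.float64(-47.3)), (32, np.float64(-45.7))]
top ptr [-42.2  -1.3]
```

View pics/w2z.png

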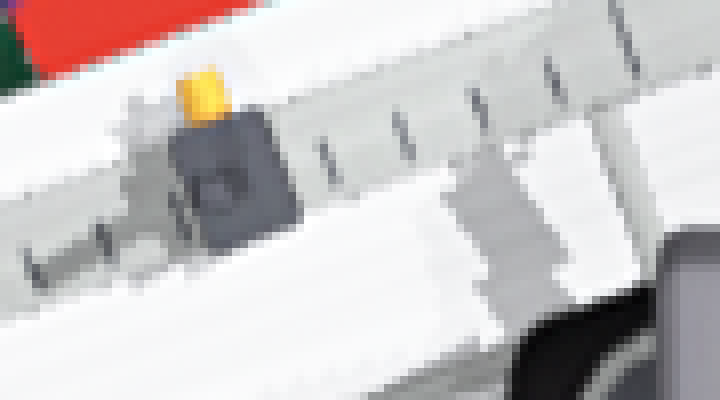

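```bash
cat > m.py <<'E'
from h import *
import pickle
Y=np.array([.2644,.9644]); X=np.array([.9644,-.2644]); O=np.array([508.6,9.6])
def meas(c,dy=0):
    P=cloud(c); B=(P[...,:2]-O)@np.c_[X,Y]; z=P[...,2]
    m=(z>15.5)&(z<26)&(B[...,0]>-37)&(B[...,0]<-22)&(abs(B[...,1]-dy)<25); b=B[m]
    print('blade n',m.sum(),'med',np.median(b,0).round(2),'y',np.percentile(b[:,1],[5,95]).round(1),'z',np.median(z[m]))
    m=(z>28)&(z<36)&(abs(B[...,0]+46)<6)&(B[...,1]<-30)&(B[...,1]>-115); b=B[m]
    print('pin n',m.sum(),b.mean(0).round(2) if m.any() else '')
    m=(z>14)&(z<21)&(abs(B[...,0]+46)<9)&(B[...,1]<-30)&(B[...,1]>-115); b=B[m]
    if m.sum()>9: print('saddle',m.sum(),((b.min(0)+b.max(0))/2).round(2),np.median(b,0).round(2))
E
python3 - <<'E'
from m import *
c=pickle.load(open('w2.pkl','rb')); meas(c)
P=cloud(c);B=(P[...,:2]-O)@np.c_[X,Y]
# plate edge yaw: long edges via white mask rect
m=((c[0]['img'].min(-1)>150)&(abs(P[...,2]-8)<4)&(B[...,0]<-40)).astype(np.uint8)
m=cv2.morphologyEx(m,cv2.MORPH_OPEN,np.ones((3,3)))
lo=[]
for k in np.arange(-140,150,5):
    s=(m>0)&(abs(B[...,1]-k)<2.5)
    if s.sum()>5: lo.append((k,B[s][:,0].min()))
lo=np.array(lo); print(np.polyfit(*lo.T,1)); print(lo[::6].round(1))
E
```

```text
blade n 65 med [-29.65   0.21] y [-1.8  1.9] z 24.434134608568087
pin n 21 [-45.34 -45.87]
saddle 185 [-46.13 -46.16] [-46.64 -44.92]
[ 8.53153064e-04 -6.41090772e+01]
[[-140.   -64.1]
 [-110.   -64.2]
 [ -80.   -64.2]
 [ -50.   -63.9]
 [ -20.   -64. ]
 [  10.   -64.1]
 [  40.   -64. ]
 [  70.   -64. ]
 [ 100.   -64.1]
 [ 130.   -64.4]]
```

Emit:
{"op": "arm_command", "data": {
  "motion": [
    [[0,0.1,-4],[0,0,0]],
    [[0,0.1,-8],[0,0,0]],
    [[0,0.1,-11],[0,0,0]],
    [[0,0.1,-13.1],[0,0,0]],
    [[0,0.1,-13.1],[0,0,0]]
  ]
}}

```text
clock: 2.62
tool_pos: [507.0, 9.0, 85.2]
ee_rot: [0.3, 0.954, -0.001, -0.002]
ft_force: [-1.9, 0.2, 0.1]
opening: 1.004
```

Both measurements agree that the pull is about 46 mm along (-0.264,-0.964). I'm closing the jaws with a moderate grip.

Emit:
{"op": "arm_command", "data": {
  "motion": [
    [[0,0,0],[0,0,0]],
    [[0,0,0],[0,0,0]],
    [[0,0,0],[0,0,0]],
    [[0,0,0],[0,0,0]],
    [[0,0,0],[0,0,0]]
  ],
  "jaw": 1,
  "grip_force": 40
}}

```text
clock: 3.03
tool_pos: [509.4, 9.1, 89.0]
ee_rot: [0.3, 0.954, 0.0, 0.001]
ft_force: [0.2, 0.4, 0.8]
opening: 0.666
```

Emit:
{"op": "arm_command", "data": {
  "motion": [
    [[0,0,0],[0,0,0]],
    [[0,0,0],[0,0,0]],
    [[0,0,0],[0,0,0]],
    [[0,0,0],[0,0,0]],
    [[0,0,0],[0,0,0]]
  ]
}}

```text
clock: 3.45
tool_pos: [508.7, 9.2, 87.9]
ee_rot: [0.3, 0.954, -0.0, -0.0]
ft_force: [-0.2, -0.3, -0.4]
opening: 0.3
```

Emit:
{"op": "arm_command", "data": {
  "motion": [
    [[0,0,0],[0,0,0]],
    [[0,0,0],[0,0,0]],
    [[0,0,0],[0,0,0]],
    [[0,0,0],[0,0,0]],
    [[0,0,0],[0,0,0]]
  ]
}}

```text
clock: 3.87
tool_pos: [509.1, 9.3, 87.9]
ee_rot: [0.3, 0.954, 0.0, 0.0]
ft_force: [4.3, 1.3, -2.6]
opening: 0.132
```

Run:
```python
from m import *
s=robot.sense(); print(s['tool_pos'],s['ft_force'],s['moment'],s['opening'])
```

```text
[509.11665942   9.25024209  87.93245744] [ 4.26241877  1.34781801 -2.62661736] [ 0.49048219 -0.8269847  -0.020456  ] 0.1317950152711258
```

The fin is gripped at an opening of 12 mm. I'll pull 42 mm along the leg, then look.

Emit:
{"op": "arm_command", "data": {
  "motion": [
    [[-0.22,-0.81,0],[0,0,0]],
    [[-0.44,-1.62,0],[0,0,0]],
    [[-0.67,-2.43,0],[0,0,0]],
    [[-0.89,-3.24,0],[0,0,0]],
    [[-1.11,-4.05,0],[0,0,0]]
  ]
}}

```text
clock: 4.28
tool_pos: [498.0, -31.5, 87.9]
ee_rot: [0.3, 0.954, 0.0, 0.0]
ft_force: [4.9, 3.8, -2.7]
opening: 0.13
```

Emit:
{"op": "arm_command", "data": {
  "motion": [
    [[0,0,0],[0,0,0]],
    [[0,0,0],[0,0,0]],
    [[0,0,0],[0,0,0]]
  ]
}}

```text
clock: 4.53
tool_pos: [498.0, -31.1, 87.9]
ee_rot: [0.3, 0.954, 0.0, 0.0]
ft_force: [4.7, 1.4, -2.8]
opening: 0.13
```

Run:
```python
from m import *
s=robot.sense(); print(s['tool_pos'],s['ft_force'],s['opening'],(s['tool_pos'][:2]-O)@np.c_[X,Y])
for n in('wrist','top'):
    c=cam(n); pickle.dump(c,open(n+'3.pkl','wb')); save(c[0],f'pics/{n}3.png'); meas(c,-42)
```

```text
[498.033729   -31.10638992  87.94959401] [ 4.67979964  1.40187571 -2.83457872] 0.13015877936181272 [  0.57265774 -42.05096449]
blade n 172 med [-29.39 -42.77] y [-44.7 -41.1] z 24.50507828360371
pin n 52 [-45.32 -45.95]
saddle 461 [-46.22 -54.7 ] [-47.14 -45.77]
  return _methods._mean(a, axis=axis, dtype=dtype,
  ret = um.true_divide(
Traceback (most recent call last):
  File "m.py", line 7, in meas
    print('blade n',m.sum(),'med',np.median(b,0).round(2),'y',np.percentile(b[:,1],[5,95]).round(1),'z',np.median(z[m]))
                                                              ~~~~~~~~~~~~~^^^^^^^^^^^^^^^
IndexError: index -1 is out of bounds for axis 0 with size 0
```

View pics/wrist3.png

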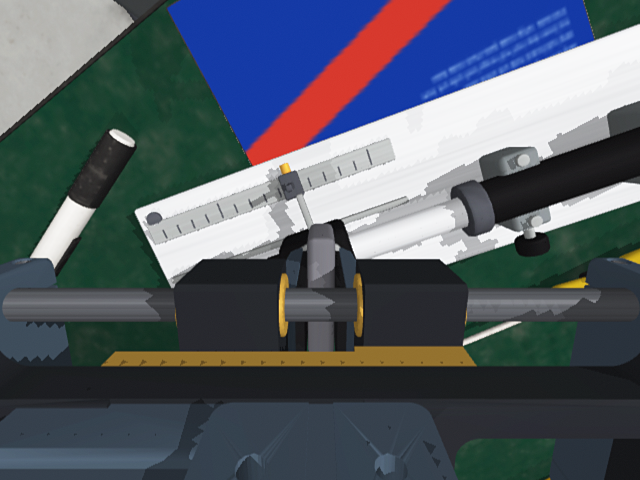

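The wrist view shows the blade at about (303,205), just short of the index at (290,185). Depth gives 3.2 mm remaining.

Emit:
{"op": "arm_command", "data": {
  "motion": [
    [[-0.04,-0.15,0],[0,0,0]],
    [[-0.08,-0.31,0],[0,0,0]],
    [[-0.08,-0.31,0],[0,0,0]],
    [[-0.08,-0.31,0],[0,0,0]]
  ]
}}

```text
clock: 4.97
tool_pos: [497.3, -34.0, 87.9]
ee_rot: [0.3, 0.954, 0.0, 0.0]
ft_force: [5.2, 1.6, -3.8]
opening: 0.135
```

Run:
```python
from m import *
s=robot.sense(); print(s['tool_pos'],s['ft_force'],s['opening'],(s['tool_pos'][:2]-O)@np.c_[X,Y])
c=cam('wrist'); pickle.dump(c,open('w4.pkl','wb')); meas(c,-46)
# pixel of blade axis direction: predict line at bedy of pin
f,R,t,K=c
g=cv2.resize(f['img'][150:250,240:360],None,fx=6.5,fy=6.0,interpolation=cv2.INTER_NEAREST)[:,:,::-1]
cv2.imwrite('pics/w4.png',g)
```

```text
[497.26411441 -33.97265528  87.94862857] [ 5.22423852  1.63210309 -3.75172231] 0.1347204758870548 [  0.588282   -45.01867691]
blade n 175 med [-29.71 -45.74] y [-47.7 -44.1] z 24.4434314002364
pin n 51 [-45.4 -46. ]
saddle 463 [-46.15 -63.63] [-47.06 -45.33]
```

View pics/w4.png

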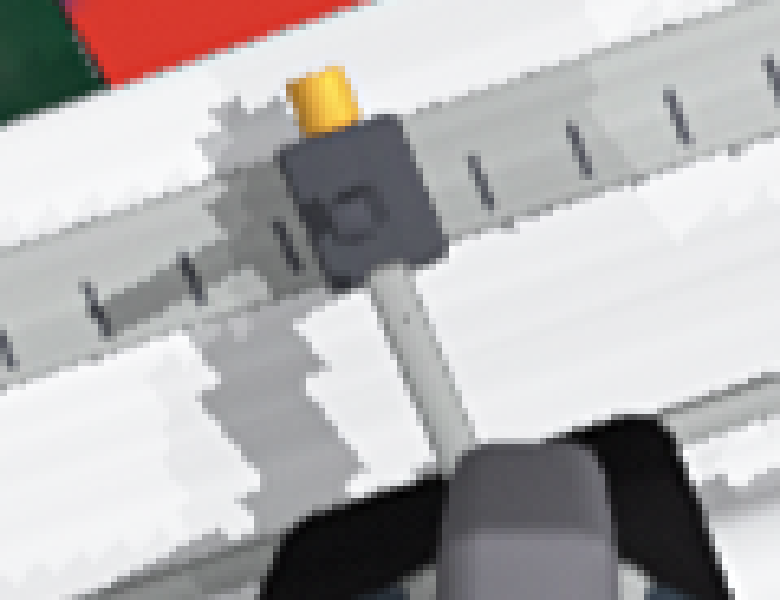

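The blade points at the pin: blade at -45.7, pin at -46.0 along the bed's y. Now I'll turn clockwise in steps, checking the mark each time.

Emit:
{"op": "arm_command", "data": {
  "motion": [
    [[0,0,0],[0,0,-4]],
    [[-0.01,-0.02,0],[0,0,-8]],
    [[-0.01,-0.02,0],[0,0,-12]],
    [[-0.01,-0.02,0],[0,0,-16]],
    [[-0.01,-0.02,0],[0,0,-20]]
  ]
}}

```text
clock: 5.43
tool_pos: [497.0, -34.1, 87.9]
ee_rot: [0.462, 0.887, 0.0, 0.0]
ft_force: [3.9, 2.3, -1.8]
opening: 0.128
```

```bash
cat > k.py <<'E'
from m import *
import sys
s=robot.sense(); print(s['clock'],s['ft_force'].round(1),s['moment'].round(2),s['opening'].round(3),((s['tool_pos'][:2]-O)@np.c_[X,Y]).round(2))
q=s['ee_rot']; print('jaw yaw',np.degrees(2*np.arctan2(q[1],q[0]))-90)
c=cam('wrist'); pickle.dump(c,open(sys.argv[1]+'.pkl','wb')); save(c[0],f'pics/{sys.argv[1]}.png'); meas(c,-46)
E
python3 k.py k1
```

```text
Traceback (most recent call last):
  File "k.py", line 3, in <module>
    s=robot.sense(); print(s['clock'],s['ft_force'].round(1),s['moment'].round(2),s['opening'].round(3),((s['tool_pos'][:2]-O)@np.c_[X,Y]).round(2))
                                                                                  ^^^^^^^^^^^^^^^^^^
AttributeError: 'float' object has no attribute 'round'
```

```bash
sed -i "s/s\['opening'\].round(3)/s['opening']/" k.py; python3 k.py k1
```

```text
5.4333 [ 3.9  2.3 -1.8] [ 0.43 -0.74  0.09] 0.1279086019322576 [  0.34 -45.18]
jaw yaw 34.91405195919528
blade n 184 med [-29.51 -45.21] y [-47.3 -43.6] z 24.339851824044565
pin n 49 [-45.44 -45.79]
saddle 456 [-46.16 -64.32] [-46.97 -45.02]
```

The gap is 0.6 mm, so I'll correct it while turning.

Emit:
{"op": "arm_command", "data": {
  "motion": [
    [[-0.01,-0.05,0],[0,0,0]],
    [[-0.01,-0.05,0],[0,0,-4]],
    [[-0.02,-0.06,0],[0,0,-8]],
    [[-0.02,-0.06,0],[0,0,-12]],
    [[-0.02,-0.06,0],[0,0,-16]]
  ]
}}

```text
clock: 5.9
tool_pos: [496.4, -34.8, 87.9]
ee_rot: [0.58, 0.814, -0.0, -0.0]
ft_force: [2.3, 2.0, -0.5]
opening: 0.127
```

```bash
python3 k.py k2
```

```text
5.9 [ 2.3  2.  -0.5] [ 0.49 -0.52  0.1 ] 0.127059186804907 [-1.000e-02 -4.602e+01]
jaw yaw 19.060902685759544
blade n 190 med [-29.66 -45.48] y [-47.8 -44.1] z 24.314741638919735
pin n 55 [-45.32 -45.7 ]
saddle 427 [-46.23 -46.18] [-46.62 -44.5 ]
```

Emit:
{"op": "arm_command", "data": {
  "motion": [
    [[-0.01,-0.02,0],[0,0,-4]],
    [[-0.01,-0.03,0],[0,0,-8]],
    [[-0.01,-0.04,0],[0,0,-12]],
    [[-0.02,-0.05,0],[0,0,-16]],
    [[-0.02,-0.05,0],[0,0,-20]]
  ]
}}

```text
clock: 6.37
tool_pos: [495.8, -35.1, 87.9]
ee_rot: [0.712, 0.702, -0.0, -0.001]
ft_force: [0.6, 4.4, 2.4]
opening: 0.131
```

```bash
python3 k.py k3
```

```text
6.3667 [0.6 4.4 2.4] [ 0.81 -0.11  0.06] 0.13122064544390494 [ -0.53 -46.54]
jaw yaw -0.8671606701932717
blade n 190 med [-29.45 -45.59] y [-48.  -44.4] z 24.30440318167137
pin n 53 [-45.19 -45.68]
saddle 402 [-45.99 -46.23] [-45.66 -44.4 ]
```

Emit:
{"op": "arm_command", "data": {
  "motion": [
    [[0,-0.01,0],[0,0,-4]],
    [[0,-0.02,0],[0,0,-8]],
    [[0,-0.03,0],[0,0,-12]],
    [[0,-0.03,0],[0,0,-14.5]],
    [[0,-0.03,0],[0,0,-14.5]]
  ]
}}

```text
clock: 6.83
tool_pos: [495.3, -35.4, 87.9]
ee_rot: [0.795, 0.607, -0.001, -0.001]
ft_force: [-3.5, 5.2, 4.9]
opening: 0.132
```

```bash
python3 k.py k4
```

```text
6.8333 [-3.5  5.2  4.9] [ 1.07  0.35 -0.08] 0.13191380821994073 [ -0.9  -46.91]
jaw yaw -15.298150663947453
blade n 189 med [-29.3 -45.7] y [-48.1 -44.6] z 24.239615745426153
pin n 40 [-45.18 -45.21]
saddle 362 [-46.01 -45.52] [-45.34 -44.03]
```

Emit:
{"op": "arm_command", "data": {
  "motion": [
    [[0,0,0],[0,0,-1]],
    [[0,0,0],[0,0,-2.5]],
    [[0,0,0],[0,0,-2.5]],
    [[0,0,0],[0,0,-2.5]]
  ]
}}

```text
clock: 7.22
tool_pos: [495.3, -35.4, 87.9]
ee_rot: [0.807, 0.591, -0.001, -0.001]
ft_force: [-2.2, 5.5, 5.2]
opening: 0.136
```

```bash
python3 k.py k5
python3 - <<'E'
from m import *
c=pickle.load(open('k5.pkl','rb'));f,R,t,K=c
P=cloud(c);B=(P[...,:2]-O)@np.c_[X,Y]
# fin yaw: z 85..97 near axis
h=(P[...,2]>66)&(P[...,2]<79)&(abs(B[...,0])<20)&(B[...,1]<-75)&(B[...,1]>-125)
print(h.sum()); 
if h.sum()>20: 
    r=cv2.fitLine(B[h].astype(np.float32),cv2.DIST_L2,0,.01,.01).ravel(); print('tail in bed',r, np.degrees(np.arctan2(r[0],r[1])))
p=K@(R@np.array([*(O+X*-42+Y*-45.7),24])+t); u,v=(p[:2]/p[2]).astype(int); print(u,v)
u0=max(u-60,0);v0=max(v-50,0)
cv2.imwrite('pics/k5z.png',cv2.resize(f['img'][v0:v0+100,u0:u0+120],None,fx=6.5,fy=6,interpolation=cv2.INTER_NEAREST)[:,:,::-1]); print(u0,v0)
E
```

```text
7.2167 [-2.2  5.5  5.2] [1.03 0.37 1.23] 0.1362759901204134 [ -0.91 -46.94]
jaw yaw -17.55377920014756
blade n 166 med [-29.54 -45.61] y [-47.7 -44.6] z 24.139413995540206
pin n 18 [-45.18 -44.56]
saddle 327 [-46.07 -44.7 ] [-45.53 -43.54]
0
252 255
192 205
```

View pics/k5z.png

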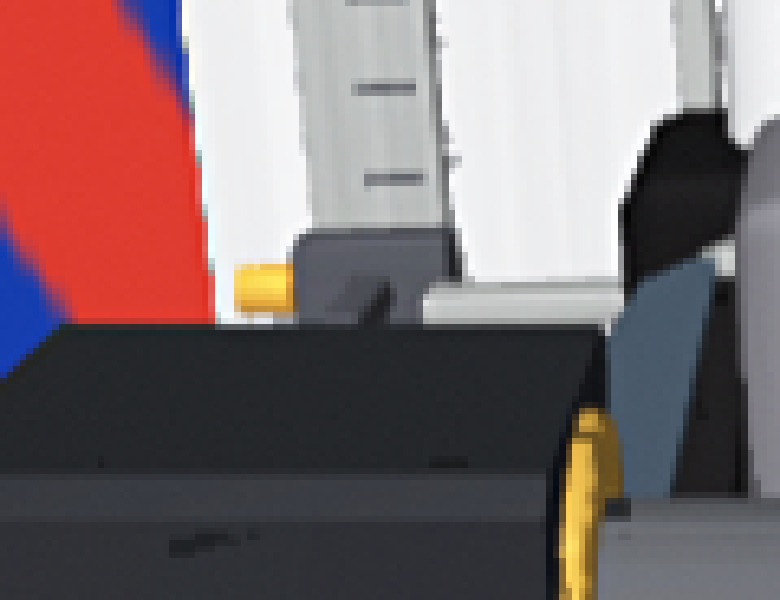

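The yaw moment jumped to 1.2 N m, so the lever is on its stop. The hand now hides part of the pin and blade, so I'll compare their unobstructed +y edges across frames.

Run:
```python
from m import *
for n in('w2','wrist3','w4','k1','k2','k3','k4','k5'):
    c=pickle.load(open(n+'.pkl','rb'));P=cloud(c);B=(P[...,:2]-O)@np.c_[X,Y];z=P[...,2]
    y=B[...,1];x=B[...,0]
    s=(z>14)&(z<21)&(x>-52)&(x<-41)&(y>-60)&(y<-25)
    b=(z>19)&(z<28)&(x>-35)&(x<-24)&(y>-60)&(y<10)
    p=(z>26)&(z<36)&(x>-50)&(x<-41)&(y>-60)&(y<-25)
    S=np.percentile(y[s],97);Bl=np.percentile(y[b],97);Pn=np.percentile(y[p],97)
    print(n,'saddle+ %.2f blade+ %.2f pin+ %.2f  blade-saddle %.2f blade-pin %.2f'%(S,Bl,Pn,Bl-S,Bl-Pn), s.sum(),b.sum(),p.sum())
for n in('top','scene'):
    c=cam(n); pickle.dump(c,open(n+'5.pkl','wb')); save(c[0],f'pics/{n}5.png')
    f,R,t,K=c; p=K@(R@np.array([*(O+X*-42+Y*-45.7),24])+t); u,v=(p[:2]/p[2]).astype(int); print(n,u,v)
    cv2.imwrite(f'pics/{n}5z.png',cv2.resize(f['img'][v-35:v+35,u-50:u+50],None,fx=7,fy=7)[:,:,::-1])
a=cv2.imread('pics/top5z.png');b=cv2.imread('pics/scene5z.png')
cv2.imwrite('pics/both5.png',cv2.resize(np.vstack([a,b]),(428,600)))
```

```text
w2 saddle+ -40.12 blade+ 1.91 pin+ -44.17  blade-saddle 42.03 blade-pin 46.08 113 50 21
wrist3 saddle+ -40.26 blade+ -41.06 pin+ -44.15  blade-saddle -0.80 blade-pin 3.08 293 130 56
w4 saddle+ -40.20 blade+ -44.03 pin+ -44.20  blade-saddle -3.83 blade-pin 0.18 298 132 55
k1 saddle+ -40.21 blade+ -43.60 pin+ -44.04  blade-saddle -3.39 blade-pin 0.44 291 139 55
k2 saddle+ -40.16 blade+ -44.07 pin+ -44.06  blade-saddle -3.91 blade-pin -0.00 271 139 61
k3 saddle+ -40.22 blade+ -44.35 pin+ -44.09  blade-saddle -4.13 blade-pin -0.25 258 142 60
k4 saddle+ -40.07 blade+ -44.58 pin+ -44.02  blade-saddle -4.51 blade-pin -0.55 236 140 50
k5 saddle+ -40.09 blade+ -44.64 pin+ -44.11  blade-saddle -4.55 blade-pin -0.53 214 125 27
top 398 277
scene 378 248
```

View pics/both5.png

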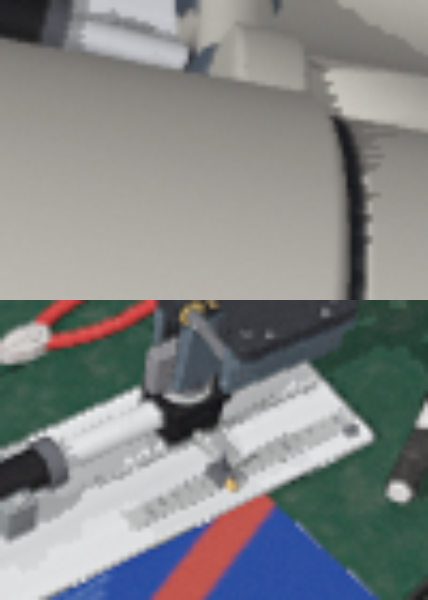

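The arm hides the pointer in the top view. The scene view shows the blade meeting the index, with the tools untouched. The index saddle hasn't moved (-40.1 throughout), but the blade is about 0.5 mm too far out, so I'll ease it back.

Emit:
{"op": "arm_command", "data": {
  "motion": [
    [[0.01,0.03,0],[0,0,0]],
    [[0.01,0.05,0],[0,0,0]],
    [[0.01,0.05,0],[0,0,0]],
    [[0.01,0.05,0],[0,0,0]],
    [[0.01,0.05,0],[0,0,0]]
  ]
}}

```text
clock: 7.78
tool_pos: [495.4, -35.1, 87.9]
ee_rot: [0.807, 0.591, -0.001, -0.001]
ft_force: [-3.9, 4.9, 5.5]
opening: 0.132
```

```bash
cat > e.py <<'E'
from m import *
import sys
n=sys.argv[1]; c=pickle.load(open(n+'.pkl','rb'));P=cloud(c);B=(P[...,:2]-O)@np.c_[X,Y];z=P[...,2]
y=B[...,1];x=B[...,0]
s=(z>14)&(z<21)&(x>-52)&(x<-41)&(y>-60)&(y<-25)
b=(z>19)&(z<28)&(x>-35)&(x<-24)&(y>-60)&(y<10)
p=(z>26)&(z<36)&(x>-50)&(x<-41)&(y>-60)&(y<-25)
S,Bl,Pn=[np.percentile(y[q],97) for q in(s,b,p)]
print('saddle+ %.2f blade+ %.2f pin+ %.2f  blade-saddle %.2f blade-pin %.2f'%(S,Bl,Pn,Bl-S,Bl-Pn))
E
python3 k.py k6; python3 e.py k6
```

```text
7.7833 [-3.9  4.9  5.5] [1.03 0.56 1.17] 0.13209188588322 [ -0.92 -46.55]
jaw yaw -17.60262670288712
blade n 163 med [-29.58 -45.2 ] y [-47.1 -44.2] z 24.337429306760797
pin n 14 [-45.11 -44.44]
saddle 308 [-46.04 -44.5 ] [-45.47 -43.38]
saddle+ -40.13 blade+ -44.15 pin+ -44.01  blade-saddle -4.01 blade-pin -0.14
```

The blade is on the mark to within about 0.15 mm, the lever is on its stop and the fin is still gripped. I'm handing in.

```bash
python3 -c "
from cell import robot
print(robot.hand_in())"
```

```text
the job is handed in; nothing more can be done
None
```

I pulled the leg out about 46 mm until its blade pointed at the index pin, then turned the lever clockwise by about 73° to its stop. I handed the job in with the lever still gripped at 40 N. The robot's clock read 7.8 s.

**Leg on its mark:** in the last wrist picture, the blade's edge is within about 0.15 mm of the pin's edge. The blade-to-saddle offset is -4.0 mm, which is what alignment should give. During the turn the leg was off its mark by at most about 0.6 mm, first short and then too far out. I corrected it each time, the last time with the lever already closed.

**Lever closed:** I took this from the jump in yaw moment to about 1.2 N m, with the hand about 2° past the calculated closed angle. I could not see the tail itself.

**Index and tools:** the index saddle stayed within about 0.2 mm throughout. In the scene close-up taken just before the last small correction, nothing looked disturbed. It shows only the cutters and the end of the marker, so I did not check the screwdriver at the end.

**A check that disagreed:** in the last frames the hand partly hid the pin, so its average position read 0.8 mm off the blade's. I relied on the visible edges instead. The arm blocked the top camera's view of the pointer.

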